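Seat a clip in its fixture and set the clamp thumbscrew a quarter turn off

ROBOT

A 7-joint arm with a two-finger parallel gripper is mounted at the origin on the work surface. World frame = base frame: x ahead of the robot, y to its left, z up, the work surface at z = 0. Lengths are in m, angles in rad, forces in N, time in s.
With the tool pointing down it reaches from about 0.425 to 0.8 m from the base axis. Payload 8.3 kg.
Tool frame: the origin (TCP) lies at the very end of the fingers, on their centre line; the grasp point (between the pads) lies manip.grasp_offset behind it (manip.grasp_offset is the distance from the TCP to the grasp point, in m); z points along the fingers, y is the direction in which the jaws open and shut (so a half turn about z gives the same grasp; the last joint's range is limited). The gripper opens to 85 mm and grips with 20 to 120 N. Pads are 22 mm wide; open, the fingers measure 114 mm over their backs; the gripper's body (76 mm by 85 mm) begins 54 mm behind the grasp point. The pads swing forward as they close: fully open they stand 13 mm farther back than shut.
Start: joints at [1.158, 0.383, 0.016, 1.37, -0.006, 1.388, -0.046], TCP at [0.214, -0.587, 0.197] pointing down, gripper open.
Joint ranges: [-2.95, 2.95], [-0.25, 2.06], [-1.52, 1.56], [0.18, 2.33], [-1.44, 4.58], [0.02, 2.06], [-3.01, 3.01]. Speed limits (rad/s): [2.39, 2.39, 3.01, 3.01, 3.14, 3.14, 3.14].

INTERFACE

Orientations are given as a rotation vector (axis times angle).
In Python, from bench import get_state, camera, camera_info, sign_off, manip gives the robot as it stands.
- The arm moves only by the shell command python3 -m creep 'ROWS' [OPENING]. ROWS is text: rows parted by semicolons, each of 6 numbers parted by spaces: the shift along the world's x, y, z in m, then the turn, a rotation vector about the world's x, y, z in degrees. In form: x y z ax ay az; .... A call has 1 to 20 rows; each row shifts and turns the commanded pose from where the row before left it; what a row does not reach is not made up. A row lasts 1/12 s, in which the tool goes at most 41.7 mm and 7.16 degrees, less where a joint would pass 70% of its speed; a pose out of reach is approached as far as the arm can. A call with a gripper value outside its range is refused whole. OPENING is the opening, from 0 (shut) to 1 (fully open), set as the call begins (- or left out, the last holds). The fingers move at their own pace and stop on an object; the grip force is fixed at half the most. Time passes only in rows, so rows that do not move let the fingers close. It gives the time, the measured TCP pose, the force and the opening at its end, in the units of the state.
- get_state(): the state, without advancing time (a new reading comes with each control period).
- camera(name): name is "scene" or "top"; returns the picture (420x560x3 uint8, red, green, blue); there is no depth.
- camera_info(name): a dict with "fov_y" (degrees; the focal length in pixels is half the picture's height over the tangent of half this angle, whatever the lens; pixels are square), "cx", "cy" (the principal point, pixels), "R" (3x3) and "t" (3): a world point X has camera coordinates R X + t. Camera axes: x right, y down, z forward; pixel columns grow to the right and rows downward; lengths in m; the calibration is good to about 2 mm. A picture is of the moment at which its call begins. camera_info takes no time and is no camera call.
- sign_off(): hands the job in, once; it reports no verdict.
The state is a dict: "time_s": time; "joints": joint angles; "joint_vel": joint speeds; "joint_torque": joint torques, N m; "tcp_pos": TCP position; "tcp_rot": TCP orientation; "wrist_force": force on the tool from outside, world axes, zero at the start; "wrist_torque": the same for the moment, N m; "finger_gap": finger opening in m.
Only numpy, scipy, OpenCV 4.12 (cv2) and the standard library are available. Lean on these libraries where they do the work, as an engineer would, in place of code of your own. Each camera call takes 0.05 s, during which the arm holds its last target.

TASK

In the small clamp fixture on the bench, push the sprung paddle fully through its stroke so that the gold-tinted clip slides home against its stop, and let the paddle spring back. Then turn the bar-headed thumbscrew clockwise (seen from above) until it seats, back it off a quarter turn, and finish there still gripping the thumbscrew. Leave the clip home and the other loose things on the bench where they lie.

Things in the scene. Friction and masses are not known exactly. Their poses are not given: they have to be found in the camera images.
- fixture: Clamp fixture fixed to the bench: base plate 74 mm (x) by 200 mm (y -132 to +68 mm), 8 mm thick. Origin on the bench below the thumbscrew's axis; +y is the paddle's stroke, z up. The clip lies in a channel on the plate; past it (+y) a stop and a column 62 mm high, whose arm (22 mm wide, z 48 to 62) reaches back over the clip and carries the thumbscrew. Guide block at y -73 to -55, 32 mm high.
- paddle_face (a point): Point on the paddle's outer face (the face to push), mid-width, 39 mm above the bench. The paddle is an upright aluminium plate 36 mm wide, 8 mm thick, z 11 to 57 mm, at the fixture's -y end, its face 124 mm from the screw axis at rest. Axes as the fixture's: push it level along the fixture's +y.
- pusher (a joint): Travel of the paddle and its rod along the fixture's +y: 0 at rest (spring out), 0.020 m fully pushed, a hard stop. The spring needs about 4 N at the start and 8 N at the end and returns the paddle when let go. The rod's nose pushes the clip.
- clip: Loose gold-tinted aluminium clip, 26 mm (x) by 44 mm (y) by 15 mm, in the fixture's channel under the screw's foot; origin: centre of its underside. It starts 8 to 14 mm short of its stop (fixture y -8 to -14 mm); home is fixture y about 0, and the paddle's full stroke brings it within 1 mm of that.
- screw (a joint): Turn of the thumbscrew in rad, growing clockwise seen from above (its foot sinks towards the clip). It seats on a hard stop at 4.0; it starts 0.6 to 1.9 short of that. A quarter turn back from the seat is 2.43. It turns stiffly (about 0.06 N m) and stays where left. The head does not rise or sink.
- thumb_bar (a point): Thumbscrew's head: upright flat steel bar 46 mm long (own x), 10 mm thick (own y), 30 mm high; origin: its centre, on the screw axis, 89 mm above the bench; own z up. It stands on a 10 mm neck, 12 mm clear above the fixture's arm. Grip it across its thickness from above; it turns with the screw.
- cap0: Bystander, not to be disturbed: smoky polycarbonate screw cap; 32 mm across, 20 mm high. Origin: on its underside.
- cap1: Bystander, not to be disturbed: smoky polycarbonate screw cap; 32 mm across, 20 mm high. Origin: on its underside.
- cap2: Bystander, not to be disturbed: smoky polycarbonate screw cap; 32 mm across, 20 mm high. Origin: on its underside.
- hex_key: Bystander, not to be disturbed: T-handle hex key lying flat, 150 mm long with a 104 mm cross handle. Origin: on its underside.
- rivet_puller: Bystander, not to be disturbed: chrome rivet puller lying flat, about 230 mm long, 26 mm high. Origin: on its underside.
- spacer: Bystander, not to be disturbed: aluminium ring, 34 mm outside, 14 mm high. Origin: on its underside.

How it is judged:
By the outcome, as a careful person would: the job done as asked, in the order asked, and still so for the second after the job is handed in, while the arm keeps its last pose, push and grip.
It also fails if it takes over 58 s, if anything falls off the work surface, if the arm or the gripper's body presses on something with over 40 N, if the wrist force passes 120 N, or if a joint passes its speed limit or range.

## Working session

There is one attempt and no reset: what is moved stays moved. The work goes in short steps, Python scripts to look and compute and a shell command to move; the robot and the scene stay as the last step left them, time stands still between calls to the robot, and variables do not carry over. Pictures are saved under pics/ and viewed, and the job is handed in when it is done.

```bash
mkdir -p pics; ls; python3 - <<'E'
from bench import *
import cv2
s=get_state();print(s);print(manip, getattr(manip,'grasp_offset',None))
for n in("scene","top"):
    im=camera(n);cv2.imwrite(f"pics/{n}0.png",im[:,:,::-1]);print(n,camera_info(n))
E
```

```text
pics
{'time_s': 0.0, 'joints': array([ 1.15810842,  0.38425889,  0.01640237,  1.3712037 , -0.00627757,
        1.38821987, -0.04652059]), 'joint_vel': array([-0.00014154, -0.00111656,  0.00057389,  0.00181961,  0.00033986,
       -0.00104247, -0.0006053 ]), 'joint_torque': array([ 9.39532288e-05, -6.27601576e+01,  8.44561178e-01, -3.71818721e+01,
        1.65874406e-02,  1.42346937e-02, -3.21737116e-05]), 'tcp_pos': array([ 0.21398716, -0.58658574,  0.19574384]), 'tcp_rot': array([-3.09169774e+00, -5.46333539e-01,  6.68926994e-04]), 'wrist_force': array([ 0.15631953, -1.06574265,  0.63242835]), 'wrist_torque': array([-0.01151522,  0.02166718,  0.00471609]), 'finger_gap': 0.08534771242945038}
<Robot object at 0x7f0c48e07a10> 0.0187
scene {'fov_y': 47.922082934885296, 'cx': 277.0436307544622, 'cy': 210.26185880823633, 'R': array([[-0.79766204,  0.60287415,  0.01667412],
       [ 0.39786868,  0.54679479, -0.73669259],
       [-0.45325024, -0.5809976 , -0.67602219]]), 't': array([ 0.47359338, -0.15371417,  1.29547277])}
top {'fov_y': 54.10429588301639, 'cx': 284.0391210291435, 'cy': 202.9660861138903, 'R': array([[-0.01926216, -0.99975088, -0.01127604],
       [-0.98889058,  0.02071311, -0.14719504],
       [ 0.14739193,  0.00831548, -0.98904321]]), 't': array([0.01041131, 0.58073298, 0.99486132])}
```

View pics/scene0.png

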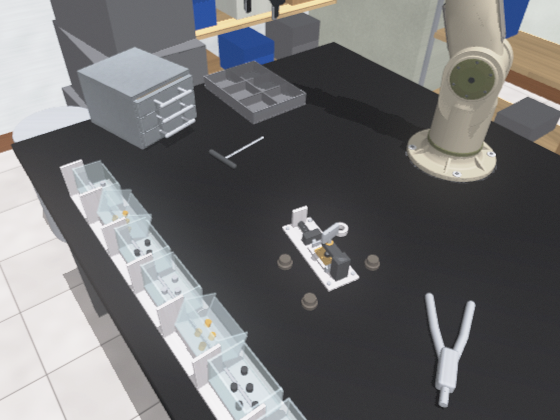

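View pics/top0.png

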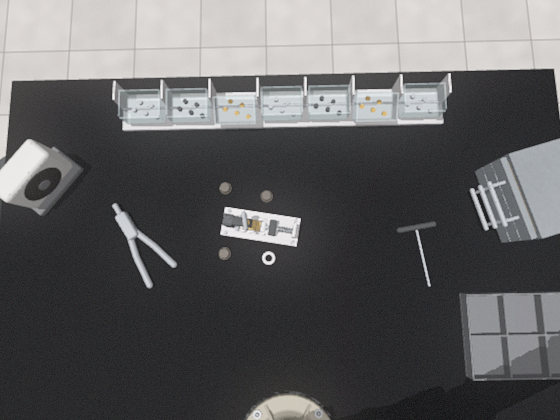

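The fixture is at about (260,227) in top and (320,250) in scene. I'll enlarge both views.

```bash
python3 - <<'E'
import cv2
a=cv2.imread("pics/top0.png")[170:270,200:320];cv2.imwrite("pics/top0c.png",cv2.resize(a,None,fx=6,fy=6,interpolation=cv2.INTER_CUBIC))
a=cv2.imread("pics/scene0.png")[195:295,265:385];cv2.imwrite("pics/scene0c.png",cv2.resize(a,None,fx=6,fy=6,interpolation=cv2.INTER_CUBIC))
E
```

```text
(no output)
```

View pics/top0c.png

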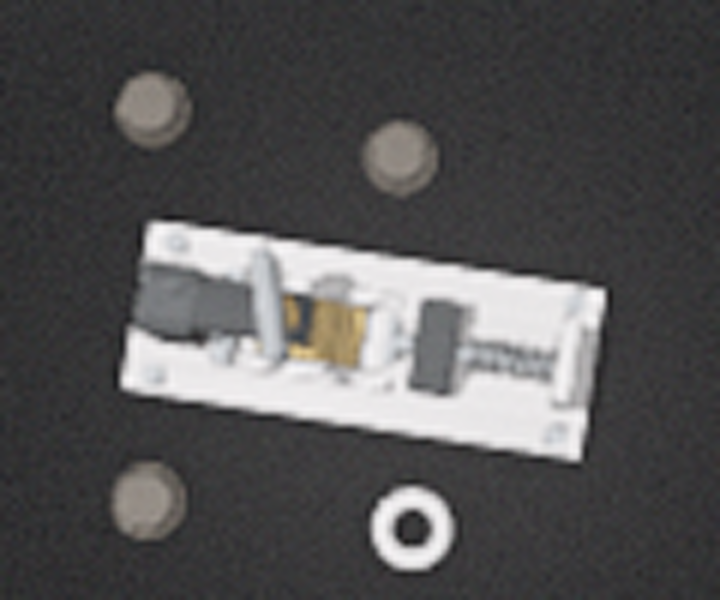

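View pics/scene0c.png

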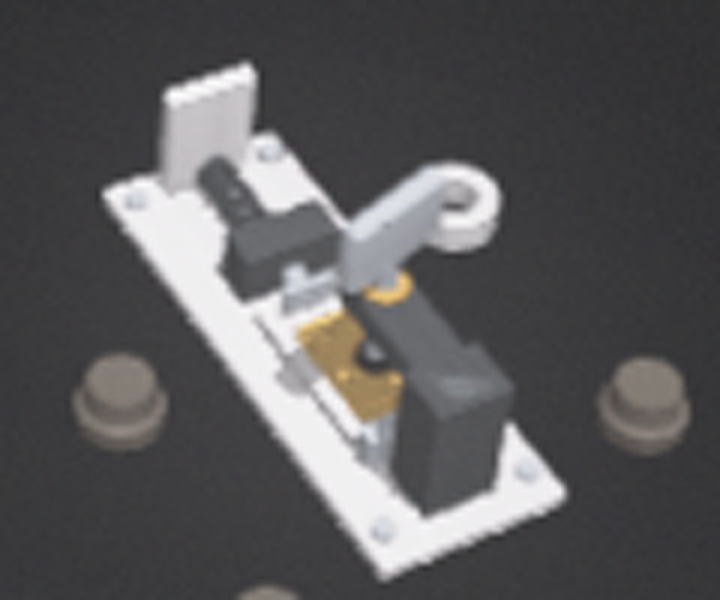

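Top crop: the plate corners are (148,222), (606,288), (580,462) and (122,390). Scene crop: (105,190), (265,130), (565,492) and (385,580). I'll fit the fixture pose to these and check it with an overlay.

```bash
cat > h.py <<'E'
import numpy as np, cv2
from bench import *
from scipy.optimize import least_squares
def proj(n,X):
    i=camera_info(n);f=210/np.tan(np.radians(i["fov_y"]/2))
    c=np.asarray(X)@np.array(i["R"]).T+i["t"];return np.c_[i["cx"]+f*c[:,0]/c[:,2],i["cy"]+f*c[:,1]/c[:,2]]
def fw(p,L):
    x,y,a=p;L=np.atleast_2d(L).astype(float);c,s=np.cos(a),np.sin(a)
    return np.c_[x+c*L[:,0]-s*L[:,1],y+s*L[:,0]+c*L[:,1],L[:,2]]
def crop(n,src,out,r0,c0,h,w,k=6,lines=()):
    a=cv2.resize(src[r0:r0+h,c0:c0+w],None,fx=k,fy=k,interpolation=cv2.INTER_CUBIC)
    for X in lines:
        q=((proj(n,X)-[c0,r0]+.5)*k).astype(int);cv2.polylines(a,[q.reshape(-1,1,2)],False,(0,255,0),1)
    cv2.imwrite(out,a)
def rect(p,x0,x1,y0,y1,z): return fw(p,[[x0,y0,z],[x1,y0,z],[x1,y1,z],[x0,y1,z],[x0,y0,z]])
E
python3 - <<'E'
from h import *
L=np.array([[37,68,8],[37,-132,8],[-37,-132,8],[-37,68,8]])/1e3
T=np.array([[148,222],[606,288],[580,462],[122,390]])/6+[200,170]-.5
S=np.array([[385,580],[105,190],[265,130],[565,492]])/6+[265,195]-.5
for use in("t","s","ts"):
    def res(p):
        r=[]
        if "t" in use:r.append((proj("top",fw(p,L))-T).ravel())
        if "s" in use:r.append((proj("scene",fw(p,L))-S).ravel())
        return np.concatenate(r)
    o=least_squares(res,[.5,.05,-.1]);print(use,o.x,np.degrees(o.x[2]),np.round(o.fun,1))
p=o.x;np.save("p.npy",p)
print("paddle face",fw(p,[[0,-.124,.039]]),"y axis",-np.sin(p[2]),np.cos(p[2]))
Ls=[rect(p,-.037,.037,-.132,.068,.008),rect(p,-.018,.018,-.124,-.116,.057),rect(p,-.011,.011,-.011,.03,.062)]
for b in(0,10,-10):
    a=np.radians(b);e=.023*np.array([np.cos(a),np.sin(a)])
    Ls.append(fw(p,[[*-e,.104],[*e,.104]]))
for n,r,c in(("top",170,200),("scene",195,265)):
    crop(n,cv2.imread(f"pics/{n}0.png"),f"pics/{n}0o.png",r,c,100,120,6,Ls)
E
```

```text
t [ 0.53199101  0.09384277 -0.16892413] -9.678639790230456 [ 0.3  0.  -0.2  0.3  0.  -0.4 -0.2  0.1]
s [ 0.53644992  0.09460594 -0.16672943] -9.552892788880305 [-0.3 -1.1 -0.9  0.4  0.7  0.4  0.5  0.4]
ts [ 0.5342752   0.09391974 -0.16872607] -9.667291783639277 [ 0.3 -0.8 -0.2 -0.6 -0.  -1.3 -0.2 -0.8  0.2 -1.9 -0.3 -0.2  1.4 -0.2
  1.  -0.2]
paddle face [[ 0.5134523 -0.0283194  0.039    ]] y axis 0.16792664747766456 0.9857994933387378
```

View pics/top0o.png

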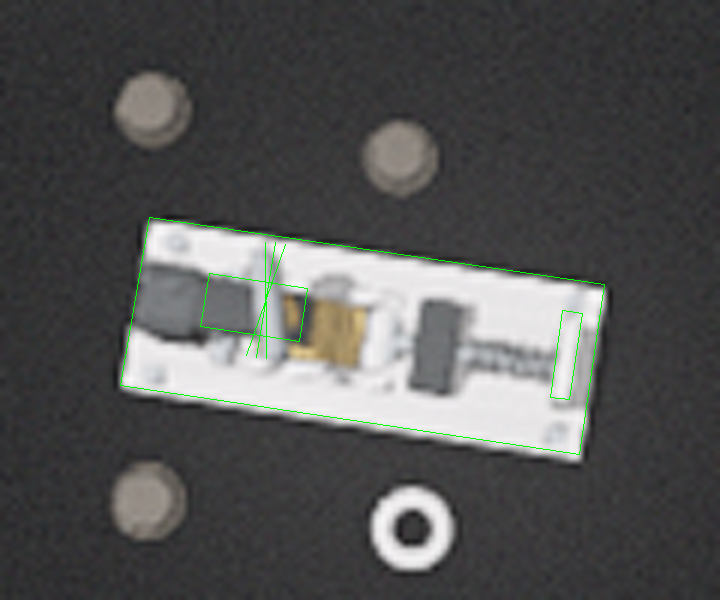

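View pics/scene0o.png

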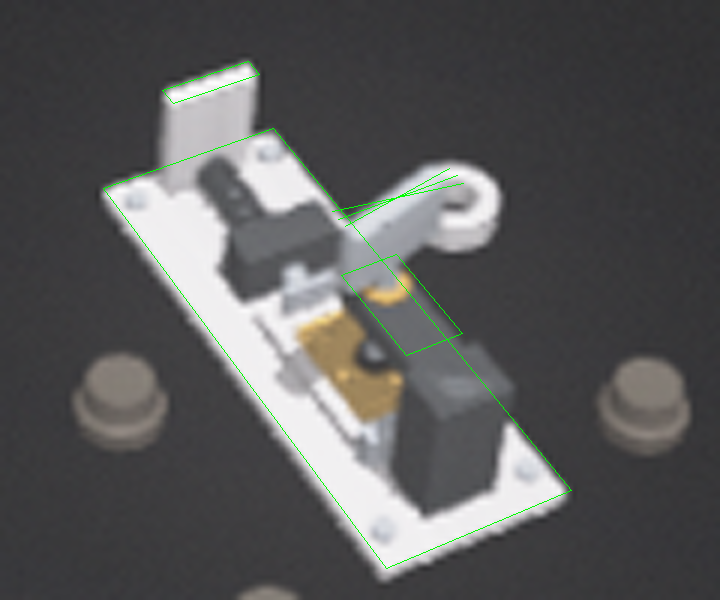

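```bash
python3 -m creep '0.005 0.009 0 0 0 0; 0.01 0.018 0 0 0 -1; 0.0162 0.0286 0 0 0 -2; 0.0162 0.0286 0 0 0 -2; 0.0162 0.0286 0 0 0 -2; 0.0162 0.0286 0 0 0 -2; 0.0162 0.0286 0 0 0 -2; 0.0162 0.0286 0 0 0 -2; 0.0162 0.0286 0 0 0 -2; 0.0162 0.0286 0 0 0 -2; 0.0162 0.0286 0 0 0 -2; 0.0162 0.0286 0 0 0 -2; 0.0162 0.0286 0 0 0 -2; 0.0162 0.0286 0 0 0 -2; 0.0162 0.0286 0 0 0 -2; 0.0162 0.0286 0 0 0 -2; 0.0162 0.0286 0 0 0 -0.7; 0.0162 0.0286 0 0 0 0; 0.0162 0.0286 0 0 0 0; 0 0 0 0 0 0' 0
cat >> h.py <<'E'
from scipy.spatial.transform import Rotation as Ro
def st():
    s=get_state();p=np.load("p.npy");q=s["tcp_pos"]-[p[0],p[1],0];a=p[2];c,si=np.cos(a),np.sin(a)
    M=Ro.from_rotvec(s["tcp_rot"]).as_matrix()
    print("t",round(s["time_s"],2),"tcp",s["tcp_pos"].round(4),"local",np.round([c*q[0]+si*q[1],-si*q[0]+c*q[1],q[2]],4),"y-yaw",np.degrees(np.arctan2(M[1,1],M[0,1])).round(1),"zax",M[:,2].round(3),"F",s["wrist_force"].round(1),"T",s["wrist_torque"].round(2),"gap",round(s["finger_gap"],4),"j",s["joints"].round(2))
E
python3 -c "
from h import *;st()"
```

```text
time_s: 1.77
tcp_pos: [0.5063, -0.0655, 0.1967]
tcp_rot: [-3.129, 0.249, -0.001]
wrist_force: [-0.3, 0.6, 0.3]
finger_gap: -0.0002
t 1.77 tcp [ 0.5063 -0.0655  0.1967] local [-0.0008 -0.1619  0.1967] y-yaw -99.1 zax [ 0.001  0.003 -1.   ] F [-0.3  0.6  0.3] T [0.03 0.08 0.04] gap -0.0002 j [ 0.44  0.16 -0.41  1.67  0.06  1.33 -1.72]
```

```bash
python3 -m creep '0 0 -0.015 0 0 -0.6; 0 0 -0.03 0 0 0; 0 0 -0.03 0 0 0; 0 0 -0.03 0 0 0; 0 0 -0.03 0 0 0; 0 0 -0.02 0 0 0; 0 0 -0.008 0 0 0; 0 0 0 0 0 0;0 0 0 0 0 0' 
python3 - <<'E'
from h import *
st()
for n,r,c in(("top",170,200),("scene",165,245)):
    im=camera(n)[:,:,::-1];cv2.imwrite(f"pics/{n}1f.png",im);crop(n,im,f"pics/{n}1.png",r,c,100,130)
E
```

```text
time_s: 2.52
tcp_pos: [0.5048, -0.0736, 0.0344]
tcp_rot: [-3.129, 0.28, -0.0]
wrist_force: [0.4, 0.5, 0.4]
finger_gap: -0.0001
t 2.52 tcp [ 0.5048 -0.0736  0.0344] local [-0.0009 -0.1701  0.0344] y-yaw -100.2 zax [ 0.  0. -1.] F [0.4 0.5 0.4] T [ 0.04 -0.03 -0.03] gap -0.0001 j [ 0.42  0.31 -0.39  1.87  0.14  0.98 -1.78]
```

View pics/scene1.png

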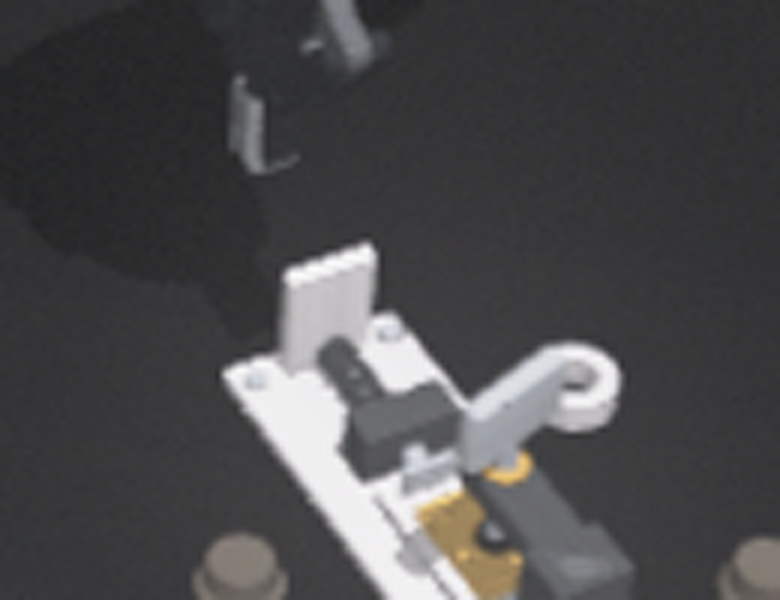

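View pics/top1.png

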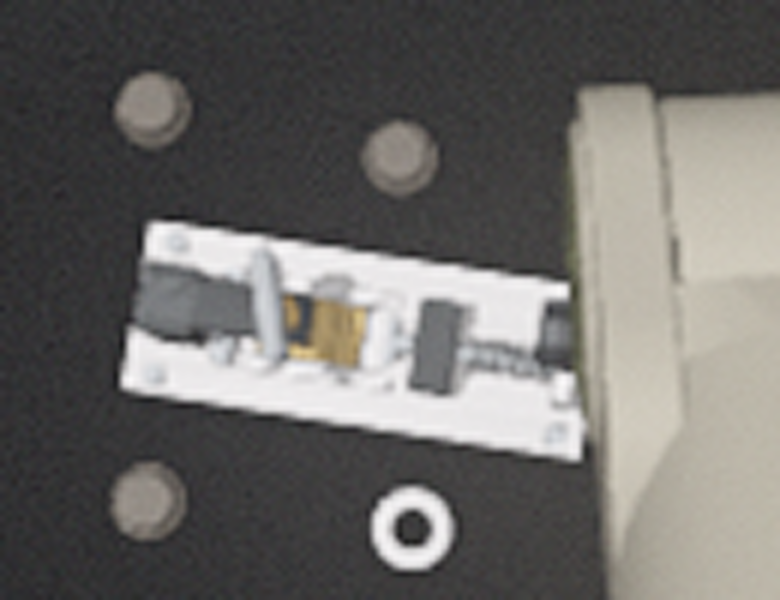

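The fingertips hang clear, behind and in line with the paddle (crop scene tip at about (262,170), paddle face at about (330,300)). I'll push along (0.168, 0.986).

```bash
python3 -m creep '0.0008 0.0049 0 0 0 0; 0.0008 0.0049 0 0 0 0; 0.0008 0.0049 0 0 0 0; 0.0008 0.0049 0 0 0 0; 0.0008 0.0049 0 0 0 0; 0.0005 0.003 0 0 0 0; 0 0 0 0 0 0; 0 0 0 0 0 0'; python3 -c "
from h import *;st()"
python3 -m creep '0.0003 0.002 0 0 0 0; 0.0003 0.002 0 0 0 0; 0.0003 0.002 0 0 0 0; 0 0 0 0 0 0; 0 0 0 0 0 0'; python3 -c "
from h import *;st()"
```

```text
time_s: 3.28
tcp_pos: [0.5091, -0.0462, 0.0337]
tcp_rot: [-3.129, 0.28, 0.0]
wrist_force: [-0.9, 0.7, 0.4]
finger_gap: -0.0001
t 3.28 tcp [ 0.5091 -0.0462  0.0337] local [-0.0012 -0.1424  0.0337] y-yaw -100.2 zax [-0.  0. -1.] F [-0.9  0.7  0.4] T [0.03 0.01 0.01] gap -0.0001 j [ 0.37  0.32 -0.4   1.87  0.15  0.98 -1.84]
time_s: 3.7
tcp_pos: [0.51, -0.0403, 0.0338]
tcp_rot: [-3.129, 0.28, -0.0]
wrist_force: [0.1, -0.6, -0.6]
finger_gap: 0.0002
t 3.7 tcp [ 0.51   -0.0403  0.0338] local [-0.0014 -0.1364  0.0338] y-yaw -100.2 zax [ 0.  0. -1.] F [ 0.1 -0.6 -0.6] T [ 0.01  0.06 -0.01] gap 0.0002 j [ 0.36  0.32 -0.41  1.87  0.15  0.99 -1.86]
```

```bash
for i in 1; do python3 -m creep '0.0003 0.002 0 0 0 0; 0.0003 0.002 0 0 0 0; 0 0 0 0 0 0; 0 0 0 0 0 0' >/dev/null; python3 -c "
from h import *;st()"; done
python3 -m creep '0.0003 0.002 0 0 0 0; 0.0003 0.002 0 0 0 0; 0 0 0 0 0 0; 0 0 0 0 0 0'>/dev/null; python3 -c "
from h import *;st()"
python3 -m creep '0.0003 0.002 0 0 0 0; 0.0003 0.002 0 0 0 0; 0 0 0 0 0 0; 0 0 0 0 0 0'>/dev/null; python3 -c "
from h import *;st()"
```

```text
t 4.03 tcp [ 0.5107 -0.0362  0.0338] local [-0.0014 -0.1322  0.0338] y-yaw -100.2 zax [ 0.  0. -1.] F [-0.4 -0.3  0.5] T [ 0.03  0.02 -0.02] gap -0.0001 j [ 0.36  0.32 -0.41  1.87  0.15  0.99 -1.87]
t 4.37 tcp [ 0.5112 -0.0322  0.0338] local [-0.0016 -0.1282  0.0338] y-yaw -100.2 zax [-0.  0. -1.] F [ 0.5  1.2 -0.3] T [-0.05  0.02 -0.01] gap -0.0001 j [ 0.35  0.32 -0.41  1.86  0.15  0.99 -1.87]
t 4.7 tcp [ 0.5119 -0.0282  0.0338] local [-0.0016 -0.1242  0.0338] y-yaw -100.2 zax [ 0.  0. -1.] F [-0.3 -1.  -0.7] T [-0.    0.06 -0.02] gap 0.0002 j [ 0.34  0.32 -0.41  1.86  0.15  0.99 -1.88]
```

```bash
python3 - <<'E'
from h import *
s=get_state()
im=camera("scene")[:,:,::-1];crop("scene",im,"pics/scene2.png",165,245,100,130)
print(((proj("scene",[s["tcp_pos"]])-[245,165]+.5)*6))
E
```

```text
[[326.30619801 300.3479867 ]]
```

View pics/scene2.png

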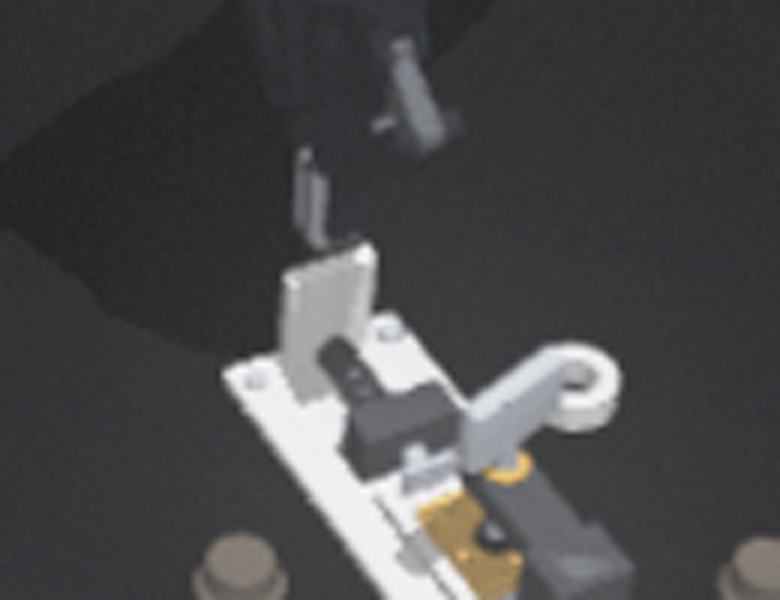

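The fingers are now just behind the paddle's top edge and there is no force yet. I'll go on in small steps.

```bash
python3 -m creep '0.0003 0.002 0 0 0 0; 0.0003 0.002 0 0 0 0; 0 0 0 0 0 0; 0 0 0 0 0 0' >/dev/null; python3 -c "
from h import *;st()"
python3 -m creep '0.0003 0.002 0 0 0 0; 0.0003 0.002 0 0 0 0; 0 0 0 0 0 0; 0 0 0 0 0 0'>/dev/null; python3 -c "
from h import *;st()"
```

```text
t 5.08 tcp [ 0.5125 -0.0242  0.0338] local [-0.0017 -0.1201  0.0338] y-yaw -100.2 zax [ 0.  0. -1.] F [-0.8  0.4 -0.1] T [-0.04 -0.   -0.02] gap -0.0 j [ 0.34  0.32 -0.41  1.86  0.15  0.99 -1.89]
t 5.42 tcp [ 0.5131 -0.0202  0.0338] local [-0.0017 -0.116   0.0338] y-yaw -100.2 zax [ 0.  0. -1.] F [-0.2  0.2 -0.6] T [ 0.03 -0.03  0.11] gap -0.0001 j [ 0.33  0.32 -0.42  1.86  0.16  0.99 -1.9 ]
```

```bash
python3 - <<'E'
from h import *
im=camera("scene")[:,:,::-1];crop("scene",im,"pics/scene3.png",165,245,100,130)
im=camera("top")[:,:,::-1];crop("top",im,"pics/top3.png",170,200,100,130)
E
```

```text
(no output)
```

View pics/scene3.png

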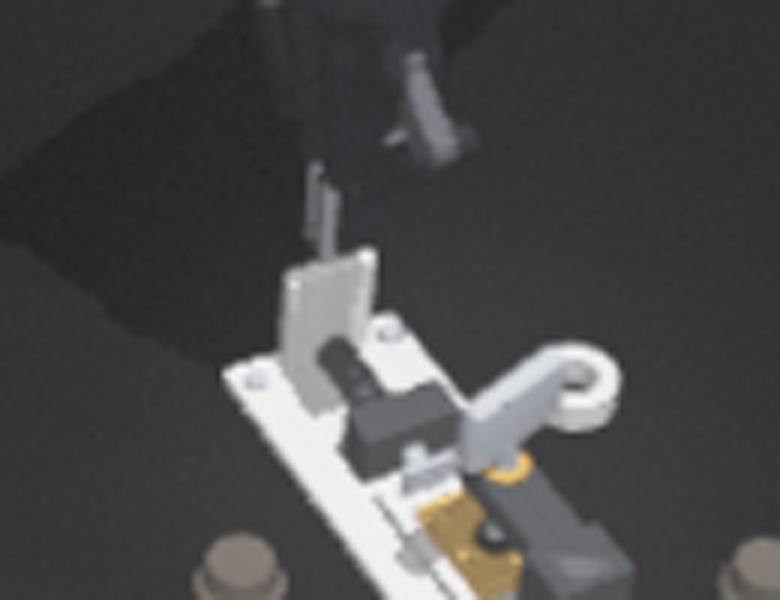

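View pics/top3.png

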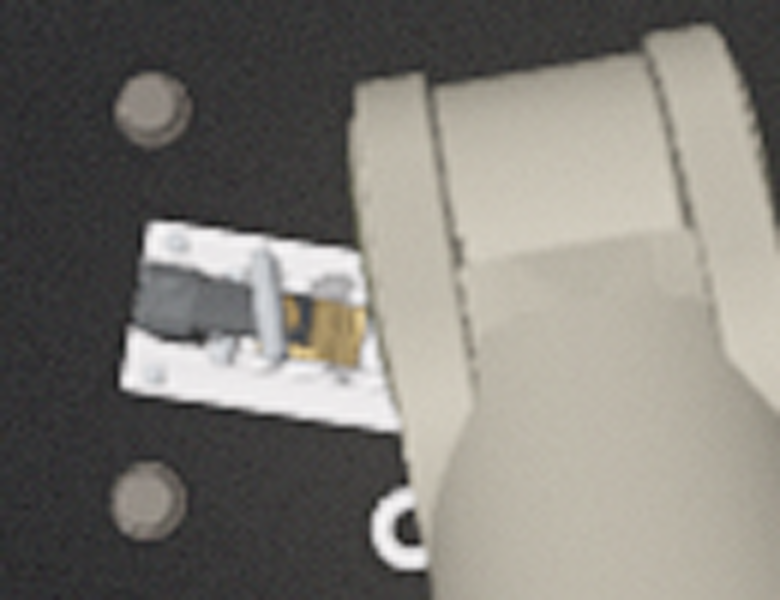

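```bash
python3 - <<'E'
import cv2,numpy as np
a=[cv2.imread(f"pics/scene{i}.png")[220:440,210:460] for i in(1,2,3)]
cv2.imwrite("pics/cmp3.png",np.hstack(a))
E
```

```text
(no output)
```

View pics/cmp3.png

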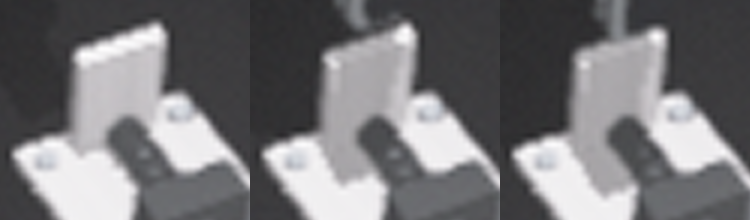

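```bash
python3 - <<'E'
from h import *
s=get_state();t=s["tcp_pos"]
for n,o in(("scene",[245,165]),("top",[200,170])):
  print(n,[((proj(n,[t+[0,0,z]])-o+.5)*6).round()[0].tolist() for z in(0,.02,.04,.06,.08)])
# scene1 tcp
t=np.array([.5048,-.0736,.0344]);print([((proj("scene",[t+[0,0,z]])-[245,165]+.5)*6).round()[0].tolist() for z in(0,.02,.04)])
E
```

```text
scene [[337.0, 313.0], [340.0, 274.0], [343.0, 233.0], [346.0, 191.0], [349.0, 148.0]]
top [[556.0, 363.0], [557.0, 359.0], [557.0, 355.0], [558.0, 350.0], [558.0, 346.0]]
[[266.0, 226.0], [268.0, 187.0], [270.0, 146.0]]
```

View pics/scene1f.png

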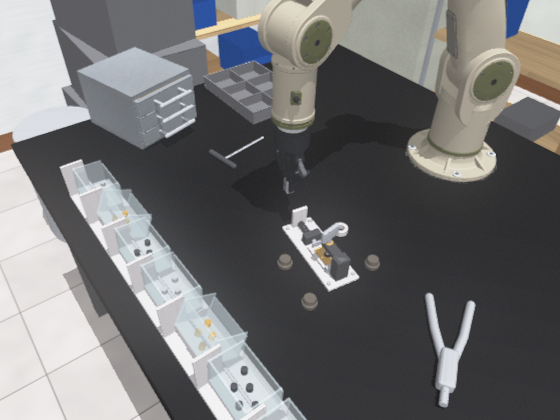

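```bash
python3 - <<'E'
import cv2,numpy as np
a=cv2.imread("pics/scene1f.png")[160:235,265:340].astype(float)
b=np.clip((a-10)*5,0,255).astype(np.uint8)
c=cv2.imread("pics/scene3.png")[::6,::6]
c=cv2.imread("pics/scene3.png")[60:420,150:510].astype(float)
cv2.imwrite("pics/enh.png",np.hstack([cv2.resize(b,(390,390),interpolation=cv2.INTER_CUBIC),cv2.resize(np.clip((c-10)*5,0,255).astype(np.uint8),(390,390))]))
E
```

```text
(no output)
```

View pics/enh.png

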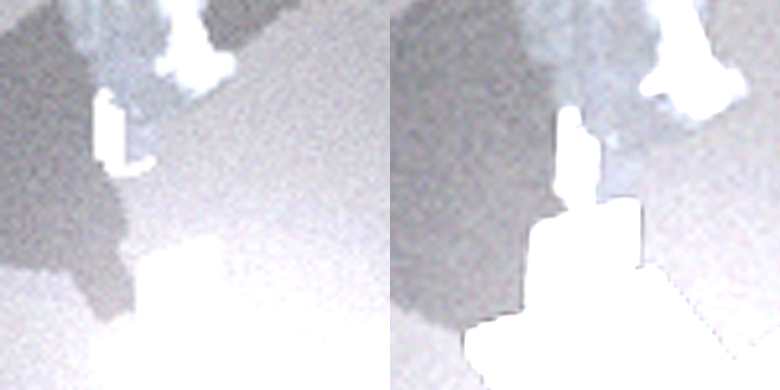

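The image puts the fingertip about 28 mm higher than the TCP reading (or behind it, along the same ray), and there is no contact. The paddle has not moved. I'll back off and go lower, to where it works under either explanation (indicated z 0.012 behind the plate).

```bash
python3 -m creep '-0.0016 -0.0098 0 0 0 0; -0.0016 -0.0098 0 0 0 0; -0.0016 -0.0098 0 0 0 0; -0.0016 -0.0098 0 0 0 0; -0.0016 -0.0098 0 0 0 0;-0.0016 -0.0098 0 0 0 0; 0 0 -0.005 0 0 0;  0 0 -0.005 0 0 0;  0 0 -0.005 0 0 0;  0 0 -0.005 0 0 0;  0 0 -0.002 0 0 0; 0 0 0 0 0 0; 0 0 0 0 0 0'>/dev/null; python3 - <<'E'
from h import *
st();t=get_state()["tcp_pos"]
im=camera("scene")[:,:,::-1];crop("scene",im,"pics/scene4.png",165,245,100,130)
im=camera("top")[:,:,::-1];cv2.imwrite("pics/top4.png",im)
print([((proj("scene",[t+[0,0,z]])-[245,165]+.5)*6).round()[0].tolist() for z in(0,.02,.04)])
E
```

```text
t 6.6 tcp [ 0.5034 -0.0787  0.0116] local [-0.0015 -0.1754  0.0116] y-yaw -100.2 zax [-0.  0. -1.] F [-1.1  1.2 -0.2] T [-0.03 -0.04 -0.03] gap -0.0003 j [ 0.42  0.34 -0.38  1.89  0.16  0.94 -1.79]
[[259.0, 262.0], [261.0, 223.0], [262.0, 184.0]]
```

View pics/scene4.png

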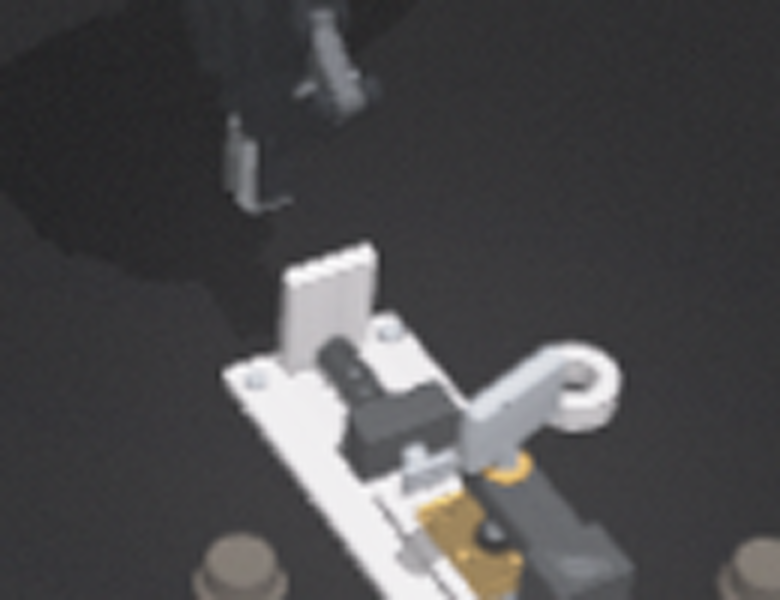

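View pics/top4.png

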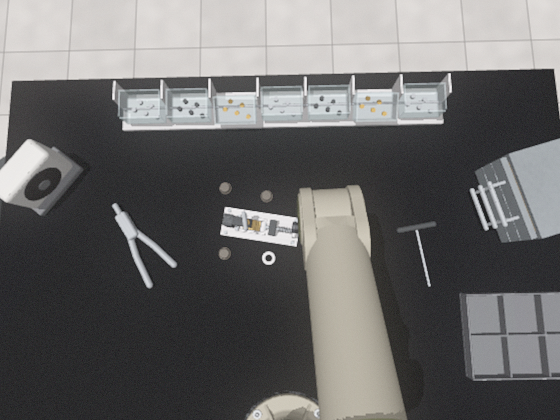

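Tip in the crop is at about (262,207), and the reading projects to (259,262), so it is again about 28 mm high. The tip's true z is then about 0.04, which is good for pushing. I'll go forward.

```bash
python3 -m creep '0.0008 0.0049 0 0 0 0; 0.0008 0.0049 0 0 0 0; 0.0008 0.0049 0 0 0 0; 0.0008 0.0049 0 0 0 0; 0.0008 0.0049 0 0 0 0; 0.0008 0.0049 0 0 0 0; 0 0 0 0 0 0; 0 0 0 0 0 0'>/dev/null; python3 -c "
from h import *;st()"
python3 -m creep '0.0003 0.002 0 0 0 0; 0.0003 0.002 0 0 0 0; 0 0 0 0 0 0; 0 0 0 0 0 0' >/dev/null; python3 -c "
from h import *;st()"
python3 -m creep '0.0003 0.002 0 0 0 0; 0.0003 0.002 0 0 0 0; 0 0 0 0 0 0; 0 0 0 0 0 0'>/dev/null; python3 -c "
from h import *;st()"
python3 -m creep '0.0003 0.002 0 0 0 0; 0.0003 0.002 0 0 0 0; 0 0 0 0 0 0; 0 0 0 0 0 0'>/dev/null; python3 -c "
from h import *;st()"
```

```text
t 7.37 tcp [ 0.5083 -0.0494  0.0118] local [-0.0015 -0.1457  0.0118] y-yaw -100.2 zax [ 0.  0. -1.] F [-0.7  1.1 -0.1] T [0.01 0.01 0.  ] gap 0.0004 j [ 0.37  0.35 -0.4   1.89  0.16  0.94 -1.85]
t 7.7 tcp [ 0.5088 -0.0458  0.0118] local [-0.0016 -0.142   0.0118] y-yaw -100.3 zax [ 0.  0. -1.] F [-0.   0.2  0.2] T [ 0.03 -0.03 -0.02] gap -0.0003 j [ 0.36  0.35 -0.4   1.89  0.16  0.94 -1.86]
t 8.03 tcp [ 0.5094 -0.0418  0.0118] local [-0.0017 -0.1379  0.0118] y-yaw -100.3 zax [ 0.  0. -1.] F [-0.4 -0.   0.3] T [ 0.02  0.04 -0.03] gap 0.0003 j [ 0.36  0.35 -0.4   1.89  0.17  0.94 -1.87]
t 8.37 tcp [ 0.51   -0.0384  0.0117] local [-0.0018 -0.1345  0.0117] y-yaw -100.3 zax [-0.    -0.001 -1.   ] F [-0.2 -5.3  0. ] T [-0.93  0.01 -0.04] gap -0.0003 j [ 0.35  0.35 -0.4   1.89  0.17  0.94 -1.88]
```

Contact: 5 N against the push. I'll continue through the stroke.

```bash
python3 -m creep '0.0004 0.002 0 0 0 0; 0.0004 0.002 0 0 0 0; 0.0004 0.002 0 0 0 0; 0.0004 0.002 0 0 0 0; 0 0 0 0 0 0; 0 0 0 0 0 0' >/dev/null; python3 -c "
from h import *;st()"
python3 -m creep '0.0004 0.002 0 0 0 0; 0.0004 0.002 0 0 0 0; 0.0004 0.002 0 0 0 0; 0 0 0 0 0 0; 0 0 0 0 0 0'>/dev/null; python3 -c "
from h import *;st()"
python3 -m creep '0.0004 0.002 0 0 0 0; 0.0002 0.001 0 0 0 0; 0 0 0 0 0 0; 0 0 0 0 0 0'>/dev/null; python3 -c "
from h import *;st()"
```

```text
t 8.87 tcp [ 0.5114 -0.0306  0.0117] local [-0.0017 -0.1266  0.0117] y-yaw -100.3 zax [-0.001 -0.001 -1.   ] F [-2.  -5.2  0.4] T [-1.25  0.23  0.04] gap 0.0 j [ 0.34  0.35 -0.4   1.88  0.17  0.94 -1.89]
t 9.28 tcp [ 0.5123 -0.0251  0.0117] local [-0.0016 -0.121   0.0117] y-yaw -100.3 zax [-0.001 -0.001 -1.   ] F [-2.3 -6.5  1.5] T [-1.44  0.4  -0.  ] gap 0.0002 j [ 0.33  0.35 -0.4   1.88  0.17  0.94 -1.91]
t 9.62 tcp [ 0.5128 -0.0223  0.0117] local [-0.0016 -0.1182  0.0117] y-yaw -100.3 zax [-0.001 -0.001 -1.   ] F [-1.7 -6.8  0.5] T [-1.57  0.55  0.03] gap 0.0 j [ 0.32  0.35 -0.41  1.88  0.17  0.94 -1.91]
```

```bash
python3 -m creep '0.0002 0.001 0 0 0 0; 0.0002 0.001 0 0 0 0; 0 0 0 0 0 0; 0 0 0 0 0 0' >/dev/null; python3 -c "
from h import *;st()"
python3 -m creep '0.0002 0.001 0 0 0 0; 0 0 0 0 0 0; 0 0 0 0 0 0'>/dev/null; python3 -c "
from h import *;st()"
python3 -m creep '0.0002 0.001 0 0 0 0; 0 0 0 0 0 0; 0 0 0 0 0 0'>/dev/null; python3 -c "
from h import *;st()"
```

```text
t 9.95 tcp [ 0.513  -0.0214  0.0116] local [-0.0016 -0.1172  0.0116] y-yaw -100.4 zax [-0.002 -0.003 -1.   ] F [ -2.4 -10.1   2.7] T [-2.1   0.71  0.03] gap -0.0001 j [ 0.32  0.36 -0.41  1.88  0.17  0.94 -1.92]
t 10.2 tcp [ 0.513  -0.0213  0.0116] local [-0.0016 -0.1172  0.0116] y-yaw -100.4 zax [-0.002 -0.003 -1.   ] F [ -4.1 -12.1   3.3] T [-2.59  0.84  0.03] gap 0.0001 j [ 0.32  0.36 -0.4   1.88  0.17  0.94 -1.92]
t 10.45 tcp [ 0.513  -0.0212  0.0116] local [-0.0016 -0.117   0.0116] y-yaw -100.5 zax [-0.002 -0.004 -1.   ] F [ -5.1 -14.    4.8] T [-3.04  0.98  0.  ] gap 0.0002 j [ 0.32  0.36 -0.4   1.88  0.18  0.94 -1.92]
```

```bash
python3 -m creep '0.0002 0.001 0 0 0 0; 0.0002 0.001 0 0 0 0; 0 0 0 0 0 0; 0 0 0 0 0 0' >/dev/null; python3 - <<'E'
from h import *
st()
for n,r,c in(("top",170,200),("scene",165,245)):
    im=camera(n)[:,:,::-1];cv2.imwrite(f"pics/{n}5f.png",im);crop(n,im,f"pics/{n}5.png",r,c,100,130)
E
```

```text
t 10.78 tcp [ 0.513  -0.021   0.0116] local [-0.0017 -0.1169  0.0116] y-yaw -100.6 zax [-0.003 -0.006 -1.   ] F [ -5.8 -19.    6.3] T [-3.97  1.28  0.06] gap -0.0001 j [ 0.32  0.36 -0.4   1.88  0.18  0.95 -1.92]
```

View pics/scene5.png

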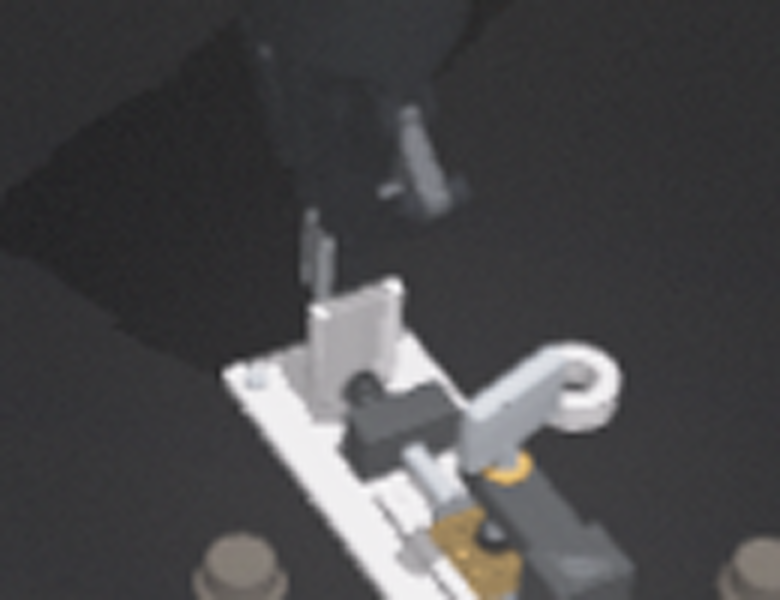

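View pics/top5.png

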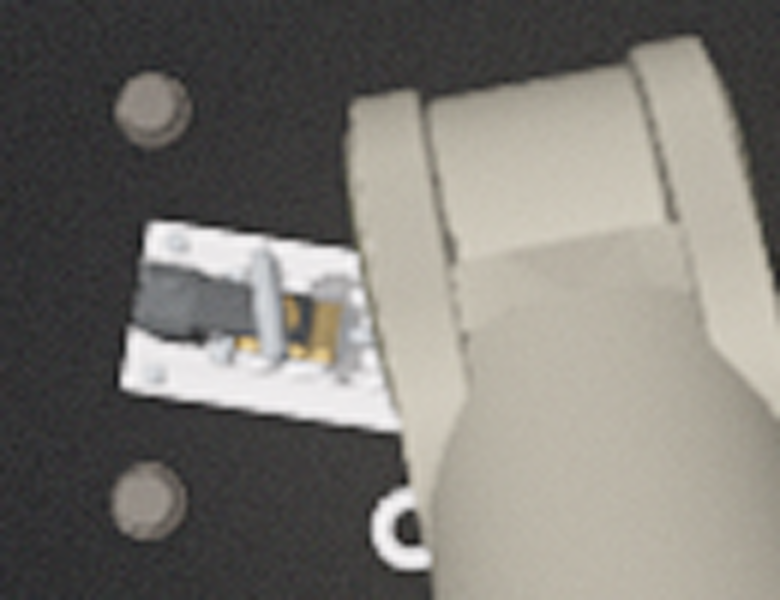

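The paddle is through its stroke and against the stop (force rising, no motion), and the clip has moved up to its stop. I'll retract and let the paddle spring back.

```bash
python3 -m creep '-0.0008 -0.005 0 0 0 0; -0.0008 -0.0049 0 0 0 0; -0.0008 -0.0049 0 0 0 0; -0.0008 -0.0049 0 0 0 0; -0.0008 -0.0049 0 0 0 0; -0.0008 -0.0049 0 0 0 0;-0.0008 -0.0049 0 0 0 0; -0.0016 -0.0098 0 0 0 0; -0.0016 -0.0098 0 0 0 0; -0.0016 -0.0098 0 0 0 0; 0 0 0.02 0 0 0; 0 0 0.04 0 0 0; 0 0 0.04 0 0 0; 0 0 0.04 0 0 0; 0 0 0.03 0 0 0; 0 0 0 0 0 0'>/dev/null; python3 - <<'E'
from h import *
st()
for n,r,c in(("top",170,200),("scene",165,245)):
    im=camera(n)[:,:,::-1];cv2.imwrite(f"pics/{n}6f.png",im);crop(n,im,f"pics/{n}6.png",r,c,100,130)
E
```

```text
t 12.22 tcp [ 0.5078 -0.0796  0.189 ] local [ 0.0031 -0.1755  0.189 ] y-yaw -100.3 zax [ 0.011 -0.002 -1.   ] F [ 0.9  0.6 -0.2] T [ 0.03 -0.05  0.01] gap -0.0003 j [ 0.45  0.16 -0.4   1.68  0.07  1.3  -1.71]
```

View pics/scene6.png

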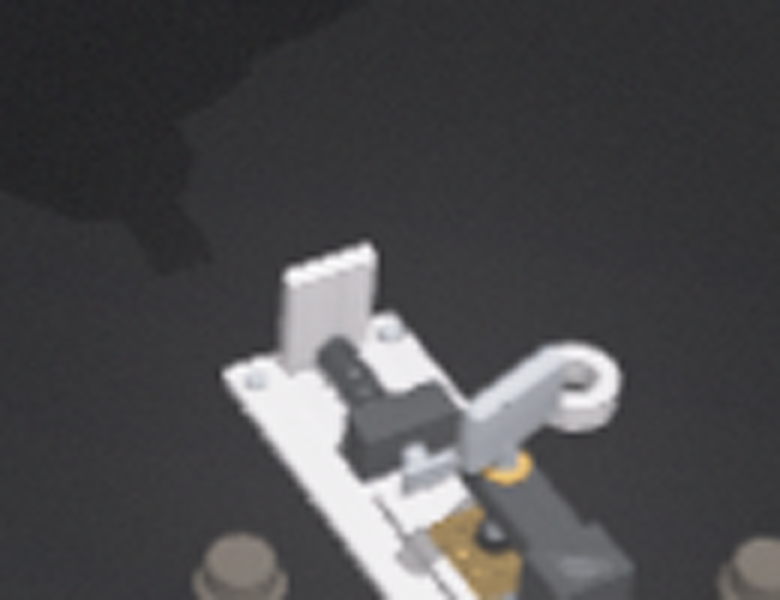

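View pics/top6.png

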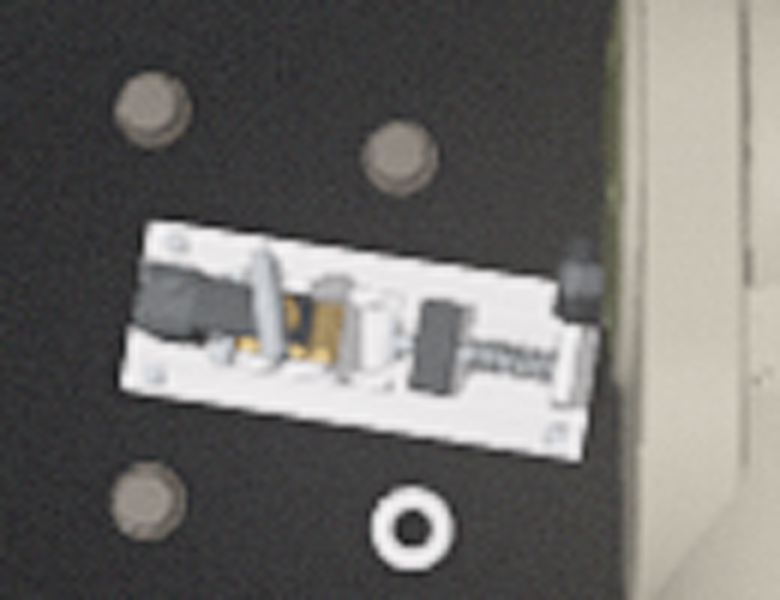

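View pics/scene6f.png

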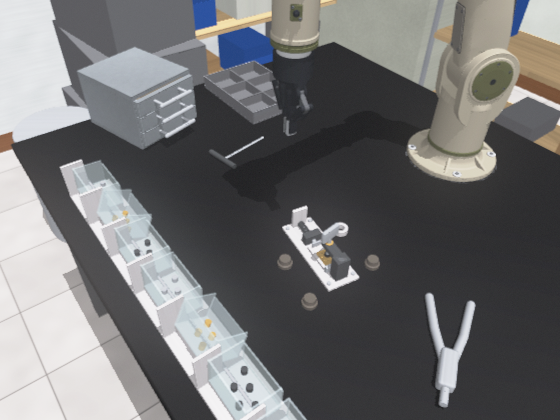

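The paddle has returned and the clip is home (gold edge in the top crop went from x=365 to about 340). Next I'll measure the bar angle.

```bash
python3 - <<'E'
from h import *
t=get_state()["tcp_pos"];print(proj("scene",[t,t+[0,0,.03]]),((proj("top",[t,t+[0,0,.03]])-[200,170]+.5)*6))
p=np.load("p.npy")
pt=p.copy();pt[:2]=[.53199,.09384]; ps=p.copy();ps[:2]=[.53645,.0946]
a=cv2.imread("pics/top6f.png");b=cv2.imread("pics/scene6f.png")
def bar(p,d,z=.104):
    c,s=np.cos(np.radians(d)),np.sin(np.radians(d));return fw(p,[[u*c-v*s,u*s+v*c,z] for u,v in((.023,.005),(-.023,.005),(-.023,-.005),(.023,-.005),(.023,.005))])
ims=[]
for d in (0,8,16,24):
    crop("top",a,"/tmp/a.png",200,225,45,40,8,[bar(pt,d),bar(pt,d,.074)]);crop("scene",b,"/tmp/b.png",215,315,30,40,8,[bar(ps,d)])
    ims.append(np.vstack([cv2.imread("/tmp/a.png"),cv2.imread("/tmp/b.png")]))
m=np.hstack(ims);cv2.imwrite("pics/bar.png",cv2.resize(m,(800,375)))
crop("top",a,"pics/bart.png",203,228,30,40,20)
E
```

```text
[[289.41422596 147.62113031]
 [289.91726031 135.52808333]] [[724.15325645 347.24885883]
 [730.68294484 339.61369178]]
```

View pics/bar.png

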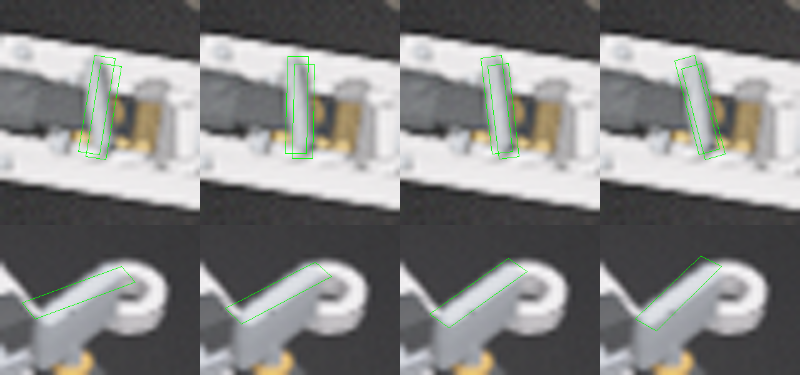

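View pics/bart.png

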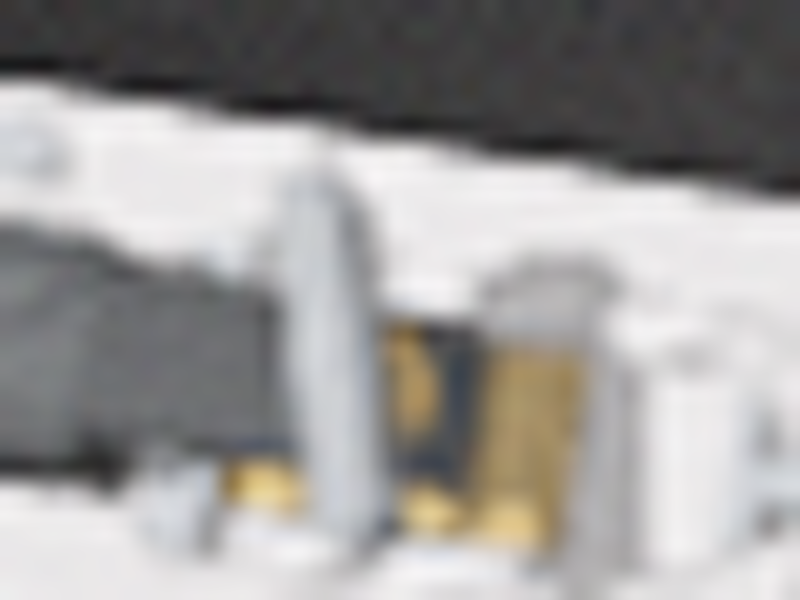

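Bar angle is about +14° in the fixture frame, so the gripper yaw must be 94°. I'll turn the long way round, which leaves room in joint 7 for the clockwise turn, and move above the screw with the fingers half open.

```bash
python3 -m creep '0.0013 0.0087 0 0 0 4; 0.0013 0.0087 0 0 0 6.9; 0.0013 0.0087 0 0 0 6.9; 0.0013 0.0087 0 0 0 6.9; 0.0013 0.0087 0 0 0 6.9; 0.0013 0.0087 0 0 0 6.9; 0.0013 0.0087 0 0 0 6.9; 0.0013 0.0087 0 0 0 6.9; 0.0013 0.0087 0 0 0 6.9; 0.0013 0.0087 0 0 0 6.9; 0.0013 0.0087 0 0 0 6.9; 0.0013 0.0087 0 0 0 6.9; 0.0013 0.0087 0 0 0 6.9; 0.0013 0.0087 0 0 0 6.9; 0.0013 0.0087 0 0 0 6.9; 0.0013 0.0087 0 0 0 6.9; 0.0013 0.0087 0 0 0 6.9; 0.0013 0.0087 0 0 0 6.9; 0.0013 0.0087 0 0 0 6.9; 0.0013 0.0087 0 0 0 6.9' 0.5
python3 -m creep '0 0 0 0 0 6.9; 0 0 0 0 0 6.9; 0 0 0 0 0 6.9; 0 0 0 0 0 6.9; 0 0 0 0 0 6.9; 0 0 0 0 0 6.9; 0 0 0 0 0 6.9; 0 0 0 0 0 6.9; 0 0 0 0 0 0; 0 0 0 0 0 0; 0 0 0 0 0 0'  >/dev/null
python3 - <<'E'
from h import *
st();t=get_state()["tcp_pos"];print(proj("scene",[t,t+[0,0,.03]]))
im=camera("scene")[:,:,::-1];crop("scene",im,"pics/scene7.png",140,255,120,130)
E
```

```text
time_s: 13.98
tcp_pos: [0.5293, 0.0952, 0.1798]
tcp_rot: [-1.445, -2.786, 0.002]
wrist_force: [0.4, -0.2, 0.1]
finger_gap: 0.0429
t 14.9 tcp [0.5298 0.095  0.1808] local [-0.0046  0.0003  0.1808] y-yaw 89.8 zax [-0.002  0.    -1.   ] F [-0.5 -0.4  0.8] T [ 0.03 -0.03  0.05] gap 0.0425 j [ 0.52  0.34 -0.94  1.6   0.28  1.35  1.11]
[[336.9515737  197.23912443]
 [338.64387649 184.75399457]]
```

View pics/scene7.png

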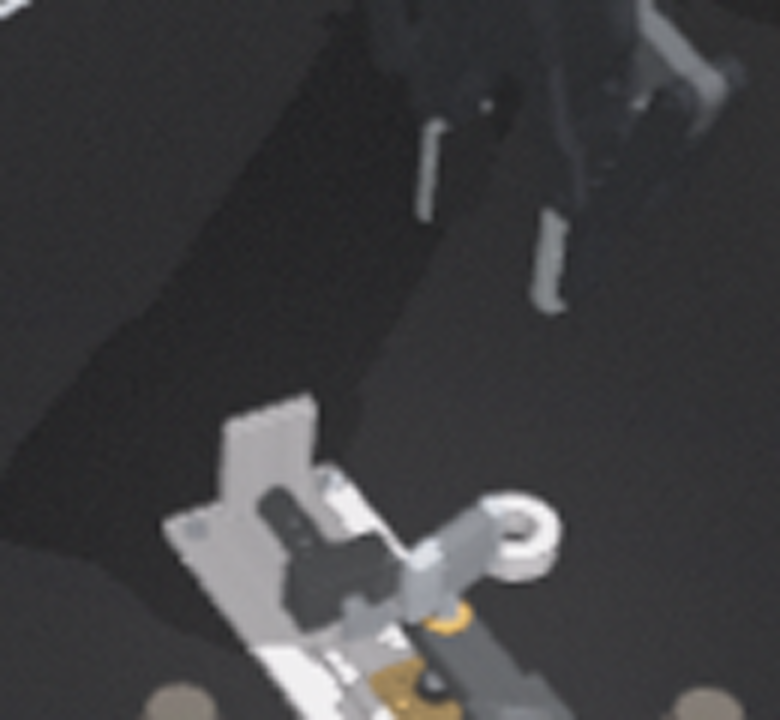

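The tip midpoint is at px (336,184), and the reading projects to (337,197), so the finger ends are about 30 mm behind the reported TCP here too. I'll use that offset. Correct the yaw and x, then descend part way.

```bash
python3 -m creep '0.0045 -0.0008 0 0 0 4.5; 0 0 -0.015 0 0 0; 0 0 -0.03 0 0 0; 0 0 -0.03 0 0 0; 0 0 -0.015 0 0 0;0 0 0 0 0 0; 0 0 0 0 0 0'  >/dev/null
python3 - <<'E'
from h import *
st();t=get_state()["tcp_pos"];print(((proj("scene",[t,t+[0,0,.03]])-[255,140]+.5)*6).round())
im=camera("scene")[:,:,::-1];crop("scene",im,"pics/scene8.png",140,255,120,130)
E
```

```text
t 15.53 tcp [0.5342 0.0946 0.0915] local [-0.0001  0.0007  0.0915] y-yaw 94.5 zax [-0.002  0.    -1.   ] F [-0.2  0.8  0.6] T [ 0.01 -0.02  0.05] gap 0.0425 j [ 0.49  0.43 -0.91  1.71  0.36  1.18  1.13]
[[456. 555.]
 [465. 490.]]
```

View pics/scene8.png

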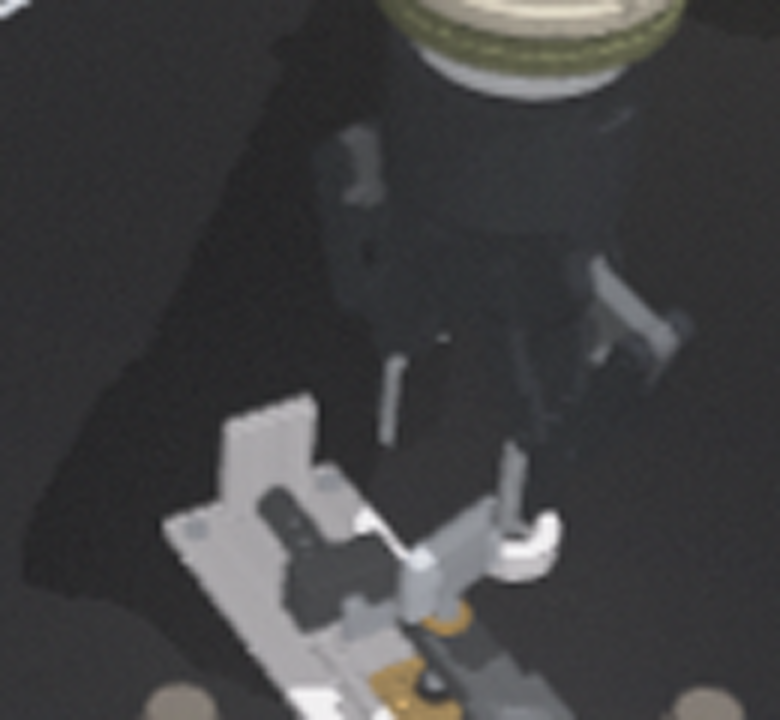

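The tip midpoint (450,487) is about 31 mm above the reading, so its true z is about 0.122. It lines up over the bar. Descending 47 mm.

```bash
python3 -m creep '0 0 -0.01 0 0 0; 0 0 -0.01 0 0 0; 0 0 -0.01 0 0 0; 0 0 -0.01 0 0 0;0 0 0 0 0 0; 0 0 0 0 0 0'  >/dev/null
python3 -c "
from h import *;st()"
python3 -m creep '0 0 -0.003 0 0 0; 0 0 -0.003 0 0 0;0 0 -0.001 0 0 0; 0 0 0 0 0 0; 0 0 0 0 0 0'  >/dev/null
python3 - <<'E'
from h import *
st();t=get_state()["tcp_pos"];print(((proj("scene",[t,t+[0,0,.03]])-[255,140]+.5)*6).round())
im=camera("scene")[:,:,::-1];crop("scene",im,"pics/scene9.png",140,255,120,130)
E
```

```text
t 16.08 tcp [0.5341 0.0945 0.0509] local [-0.0003  0.0005  0.0509] y-yaw 94.5 zax [-0.002 -0.    -1.   ] F [ 0.8 -0.1  0.2] T [-0.03 -0.1  -0.02] gap 0.0429 j [ 0.46  0.48 -0.88  1.75  0.41  1.11  1.1 ]
t 16.5 tcp [0.5348 0.0946 0.0449] local [0.0004 0.0008 0.0449] y-yaw 94.5 zax [ 0. -0. -1.] F [ 0.6  0.4 -0.5] T [ 0.03  0.   -0.02] gap 0.0427 j [ 0.46  0.48 -0.88  1.76  0.42  1.09  1.09]
[[442. 652.]
 [450. 591.]]
```

View pics/scene9.png

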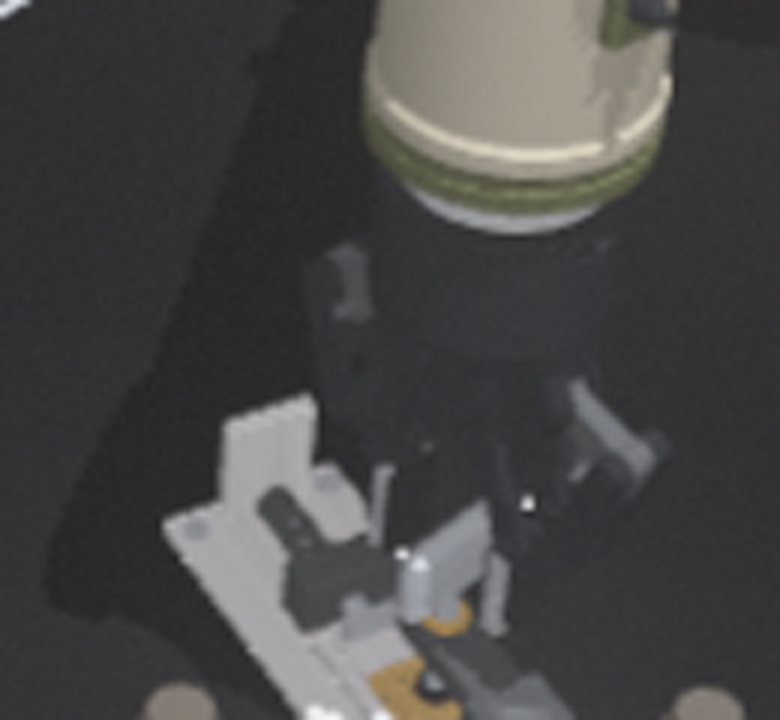

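Fingers straddle the bar (tips at (375,545) and (495,632), true z about 0.075). Closing.

```bash
python3 -m creep '0 0 0 0 0 0;0 0 0 0 0 0;0 0 0 0 0 0;0 0 0 0 0 0;0 0 0 0 0 0;0 0 0 0 0 0;0 0 0 0 0 0;0 0 0 0 0 0' 0 >/dev/null
python3 - <<'E'
from h import *
st()
im=camera("scene")[:,:,::-1];crop("scene",im,"pics/scene10.png",140,255,120,130)
E
```

```text
t 17.22 tcp [0.5348 0.0934 0.0451] local [ 0.0006 -0.0004  0.0451] y-yaw 94.5 zax [-0.    -0.002 -1.   ] F [-2.4 -3.7  5.7] T [-0.83  0.43  0.08] gap 0.0091 j [ 0.46  0.48 -0.88  1.76  0.42  1.1   1.09]
```

View pics/scene10.png

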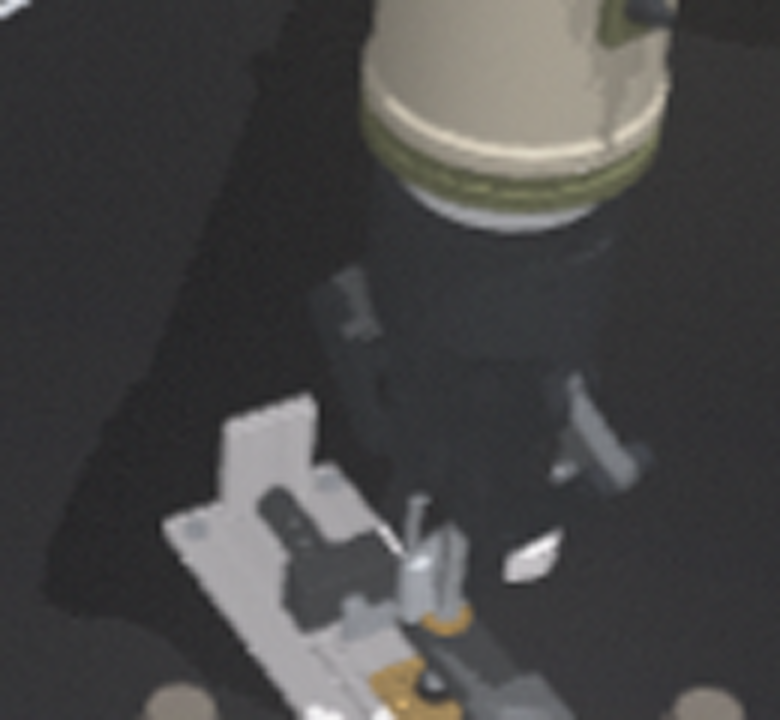

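Gripped: gap is 9.1 mm with low force. I'll recentre by -1 mm in y and turn clockwise in stages, watching the torque.

```bash
python3 -m creep '0 -0.0012 0 0 0 0; 0 0 0 0 0 -3;0 0 0 0 0 -5;0 0 0 0 0 -5;0 0 0 0 0 -5;0 0 0 0 0 -5;0 0 0 0 0 -5;0 0 0 0 0 0;0 0 0 0 0 0'  >/dev/null
python3 -c "
from h import *;st()"
```

```text
t 18.02 tcp [0.5348 0.0932 0.0451] local [ 0.0007 -0.0006  0.0451] y-yaw 66.7 zax [ 0.    -0.001 -1.   ] F [-2.3 -2.   6.2] T [-0.34  0.5  -0.01] gap 0.0093 j [ 0.39  0.45 -0.78  1.76  0.35  1.08  0.65]
```

```bash
python3 -m creep '0 0 0 0 0 -4;0 0 0 0 0 -4;0 0 0 0 0 0;0 0 0 0 0 0'  >/dev/null
python3 -c "
from h import *;st()"
python3 -m creep '0 0 0 0 0 -4;0 0 0 0 0 -4;0 0 0 0 0 0;0 0 0 0 0 0'  >/dev/null
python3 -c "
from h import *;st()"
python3 -m creep '0 0 0 0 0 -4;0 0 0 0 0 -4;0 0 0 0 0 0;0 0 0 0 0 0'  >/dev/null
python3 -c "
from h import *;st()"
```

```text
t 18.35 tcp [0.5348 0.0931 0.0451] local [ 0.0007 -0.0007  0.0451] y-yaw 58.7 zax [ 0. -0. -1.] F [-2.7 -2.3  6.5] T [-0.47  0.5  -0.05] gap 0.0091 j [ 0.37  0.44 -0.75  1.76  0.34  1.07  0.53]
t 18.68 tcp [0.5348 0.0931 0.0451] local [ 0.0007 -0.0007  0.0451] y-yaw 50.7 zax [ 0.    -0.001 -1.   ] F [-1.7 -3.3  6.2] T [-0.52  0.48 -0.02] gap 0.0089 j [ 0.35  0.43 -0.72  1.76  0.32  1.07  0.4 ]
t 19.02 tcp [0.5348 0.093  0.0451] local [ 0.0006 -0.0008  0.0451] y-yaw 42.7 zax [-0.    -0.001 -1.   ] F [-3.6 -2.8  6.8] T [-0.5   0.54 -0.11] gap 0.0088 j [ 0.33  0.42 -0.7   1.77  0.31  1.06  0.27]
```

```bash
python3 - <<'E'
from h import *
im=camera("scene")[:,:,::-1];crop("scene",im,"pics/scene11.png",195,275,80,110,7)
E
```

```text
(no output)
```

View pics/scene11.png

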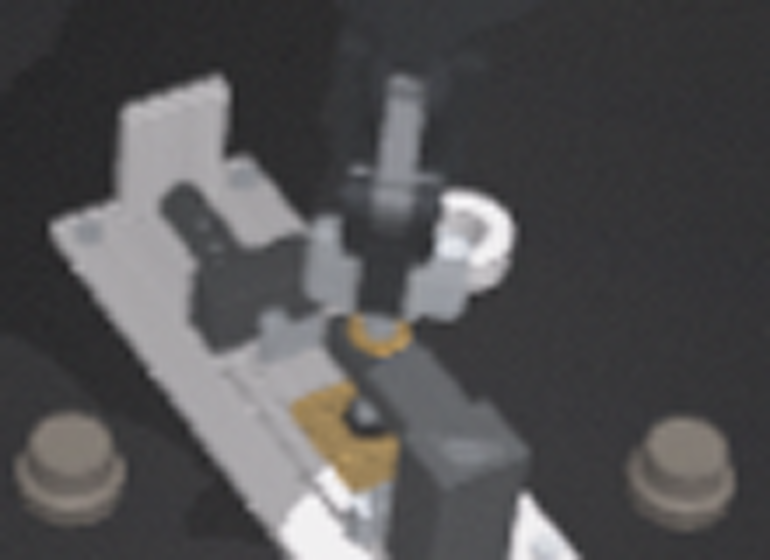

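The bar turns with the gripper (now seen broadside, both ends sticking out beside the fingers). Continuing.

```bash
python3 -m creep '0 0 0 0 0 -4;0 0 0 0 0 -4;0 0 0 0 0 0;0 0 0 0 0 0'  >/dev/null
python3 -c "
from h import *;st()"
python3 -m creep '0 0 0 0 0 -3;0 0 0 0 0 -3;0 0 0 0 0 0;0 0 0 0 0 0'  >/dev/null
python3 -c "
from h import *;st()"
python3 -m creep '0 0 0 0 0 -3;0 0 0 0 0 -3;0 0 0 0 0 0;0 0 0 0 0 0'  >/dev/null
python3 -c "
from h import *;st()"
```

```text
t 19.4 tcp [0.5347 0.093  0.0451] local [ 0.0006 -0.0009  0.0451] y-yaw 34.7 zax [-0.    -0.001 -1.   ] F [-2.9 -2.6  6.8] T [-0.56  0.58 -0.07] gap 0.0089 j [ 0.31  0.42 -0.67  1.77  0.29  1.06  0.14]
t 19.73 tcp [0.5347 0.0929 0.0451] local [ 0.0006 -0.0009  0.0451] y-yaw 28.8 zax [ 0.    -0.001 -1.   ] F [-3.3 -3.3  6.2] T [-0.83  0.57  0.91] gap 0.0088 j [ 0.29  0.41 -0.65  1.77  0.28  1.06  0.05]
t 20.07 tcp [0.5347 0.0929 0.0452] local [ 0.0006 -0.0009  0.0452] y-yaw 23.0 zax [ 0.    -0.002 -1.   ] F [-2.7 -4.5  8.2] T [-1.11  0.68  2.4 ] gap 0.0088 j [ 0.28  0.41 -0.63  1.77  0.27  1.05 -0.05]
```

Torque jumped to 0.91 at 28.8° and 2.4 N m at 23.0°, so the screw is seated, with wind-up in the grip. I'll unwind in small steps to find the seat angle.

```bash
python3 -m creep '0 0 0 0 0 3;0 0 0 0 0 0;0 0 0 0 0 0'  >/dev/null
python3 -c "
from h import *;st()"
python3 -m creep '0 0 0 0 0 3;0 0 0 0 0 0;0 0 0 0 0 0'  >/dev/null
python3 -c "
from h import *;st()"
python3 -m creep '0 0 0 0 0 2;0 0 0 0 0 0;0 0 0 0 0 0'  >/dev/null
python3 -c "
from h import *;st()"
python3 -m creep '0 0 0 0 0 2;0 0 0 0 0 0;0 0 0 0 0 0'  >/dev/null
python3 -c "
from h import *;st()"
```

```text
t 20.32 tcp [0.5347 0.0929 0.0451] local [ 0.0006 -0.0009  0.0451] y-yaw 25.9 zax [ 0.    -0.002 -1.   ] F [-3.4 -4.6  8.4] T [-0.99  0.66  1.68] gap 0.0088 j [ 0.29  0.41 -0.64  1.77  0.28  1.06  0.  ]
t 20.57 tcp [0.5347 0.093  0.0451] local [ 0.0006 -0.0009  0.0451] y-yaw 28.9 zax [ 0.    -0.001 -1.   ] F [-2.9 -4.3  7.3] T [-0.76  0.58  0.93] gap 0.0088 j [ 0.29  0.41 -0.65  1.77  0.28  1.06  0.05]
t 20.82 tcp [0.5347 0.093  0.0451] local [ 0.0006 -0.0009  0.0451] y-yaw 30.8 zax [-0.    -0.001 -1.   ] F [-3.2 -2.7  6.4] T [-0.63  0.63  0.11] gap 0.009 j [ 0.3   0.41 -0.66  1.77  0.29  1.06  0.08]
t 21.07 tcp [0.5347 0.093  0.0451] local [ 0.0006 -0.0008  0.0451] y-yaw 32.8 zax [-0.    -0.001 -1.   ] F [-3.2 -2.4  7.9] T [-0.53  0.64  0.03] gap 0.0089 j [ 0.3   0.42 -0.66  1.77  0.29  1.06  0.11]
```

```bash
python3 - <<'E'
from h import *
im=camera("scene")[:,:,::-1];crop("scene",im,"pics/scene12.png",195,275,80,110,7)
E
```

```text
(no output)
```

View pics/scene12.png

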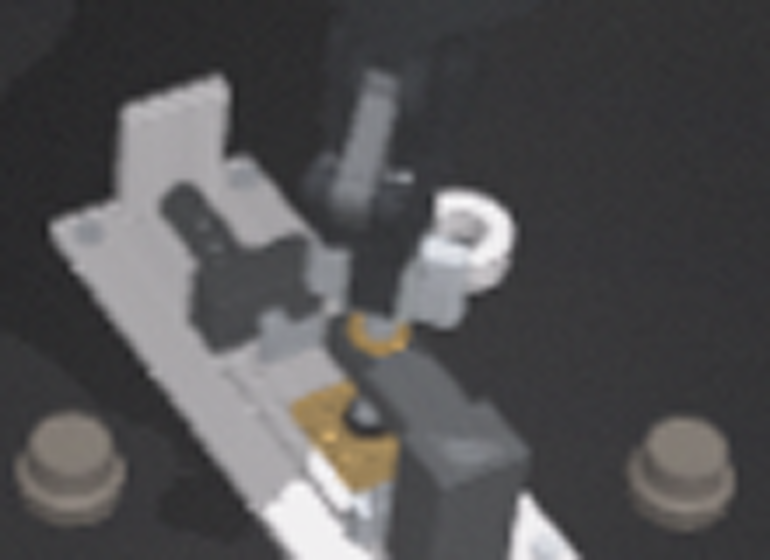

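Torque falls away at about 31.4°, so that is the seat (bar turned about 63° = 1.1 rad from its start, inside the stated 0.6 to 1.9). Backing off to yaw of about 121.5°.

```bash
python3 -m creep '0 0 0 0 0 3;0 0 0 0 0 5;0 0 0 0 0 5;0 0 0 0 0 5;0 0 0 0 0 5;0 0 0 0 0 5;0 0 0 0 0 5;0 0 0 0 0 5;0 0 0 0 0 5;0 0 0 0 0 5;0 0 0 0 0 5;0 0 0 0 0 5;0 0 0 0 0 5;0 0 0 0 0 5;0 0 0 0 0 5;0 0 0 0 0 5;0 0 0 0 0 5;0 0 0 0 0 5;0 0 0 0 0 0;0 0 0 0 0 0'  >/dev/null
python3 -c "
from h import *;st()"
```

```text
t 22.78 tcp [0.5347 0.0937 0.0451] local [ 0.0005 -0.0002  0.0451] y-yaw 120.8 zax [ 0.  0. -1.] F [-2.6 -1.8  4.7] T [-0.28  0.59  0.05] gap 0.009 j [ 0.52  0.52 -0.97  1.76  0.48  1.12  1.51]
```

```bash
python3 -m creep '0 0 0 0 0 0.7;0 0 0 0 0 0;0 0 0 0 0 0;0 0 0 0 0 0'  >/dev/null
python3 - <<'E'
from h import *
st()
for n,r,c in(("top",170,200),("scene",175,265)):
    im=camera(n)[:,:,::-1];cv2.imwrite(f"pics/{n}13f.png",im);crop(n,im,f"pics/{n}13.png",r,c,100,130)
E
```

```text
t 23.12 tcp [0.5348 0.0936 0.0451] local [ 0.0005 -0.0002  0.0451] y-yaw 121.5 zax [ 0.  0. -1.] F [-1.8 -1.5  6.5] T [-0.21  0.61  0.09] gap 0.0091 j [ 0.53  0.52 -0.97  1.76  0.48  1.12  1.52]
```

View pics/scene13.png

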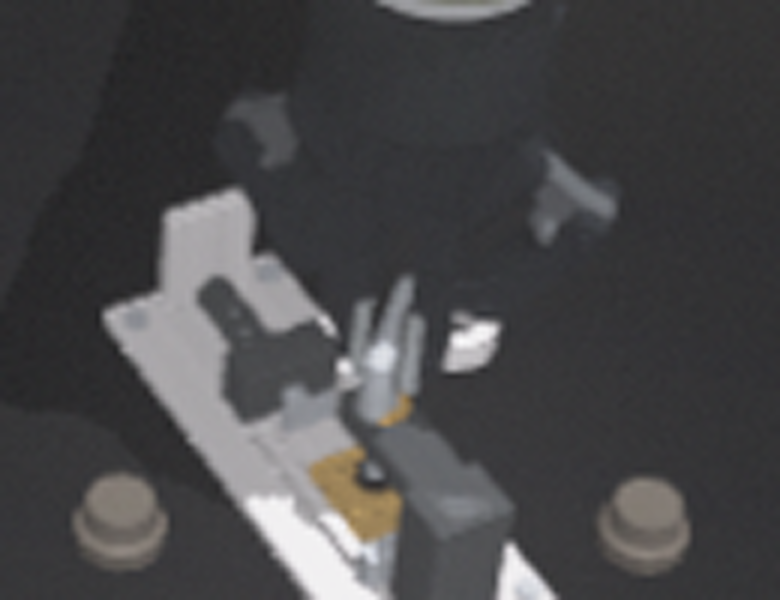

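View pics/top13f.png

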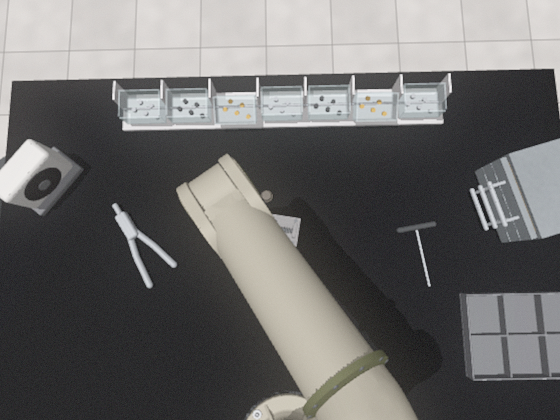

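The bar is held between the pads at the backed-off angle. The clip is still home, the paddle is out, and the caps, spacer, hex key and puller look unmoved. Handing in.

```bash
python3 -c "
from bench import *
print(sign_off())"
```

```text
the job is handed in; nothing more can be done
None
```

I pushed the paddle through its full stroke, let it spring back, seated the thumbscrew and backed it off a quarter turn. I handed the job in at about 23 s, still gripping the screw.

- **Paddle and clip:** The paddle was held on its hard stop at about 20 N, then released. The pictures show it sprung back and the clip up against its stop. I judged the clip by eye; its last distance to the stop was not measured.
- **Seating the screw:** Turning clockwise, the torque rose sharply to 2.4 N m. I put the seat at a gripper angle of about 31.4°, good to within about 1°, because the torque did not fall off in a straight line when I unwound.
- **Final position:** The gripper is at 121.5°, so the screw is backed off about 90°. The finger gap is 9 mm and the side forces are small.
- **Bystanders:** The hex key, rivet puller, two caps and what shows of the spacer look unmoved in the last pictures. The arm hid the third cap then, so I last saw it in place before I turned the screw.

**Disagreement:** The finger ends showed about 28–36 mm farther back than the reported tool position. My first push therefore passed over the paddle without touching it. I corrected for this offset in the later moves, using the pictures and the contact force.

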